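# Load the tongued block into the drilling jig and lock it

## Task

Lower the pale tongued block into the matching pocket of the drilling jig, without dropping it, so that it sits fully home, flat and square. Then turn the jig's orange lock collar until its hold-down arm lies over the block and its white pointer meets the red locked mark, and let go. Leave everything else on the bench where it is.

Things in the scene. Friction and masses are not known exactly. Their poses are not given: they have to be found in the camera images.
- block: Pale wooden work piece: a wide part, 70 (x) by 46 (y) mm, with a tongue on one end that runs 33 mm further along +x and is 22 mm wide; all 40 mm high, about 120 g. Origin: centre of the underside of the wide part; x points to the tongue, z up. Lies flat on the bench at the start; its place may be swapped with the offcut's.
- jig: Drilling jig, screwed down: aluminium base 12 mm thick, from 150 mm behind (-x) to 85 mm ahead of its origin, 120 mm wide, with grey pocket walls (14 mm thick, tops 28 mm above the bench) and an orange lock collar whose axis is 95 mm behind the origin. Origin: on the bench under the pocket's centre; x towards the tongue slot. Red locked mark on the base, behind the collar on the centre line.
- pocket (a point): Centre of the pocket's floor, 12 mm above the bench, axes as the jig's. The block's origin belongs here, its x along this x, z up. The pocket has the block's outline with 1.5 mm clearance a side, walls 16 mm high with 4 mm chamfered rims; the tongue slot is open at its +x end. A seated block stands 24 mm proud of the walls.
- collar_grip (a point): On the lock collar's axis, at mid-height of the fin on its top, 75 mm above the bench. Fin 44 mm long (x), 14 mm thick (y), from 64 to 86 mm above the bench. Turns with the collar: x points along the hold-down arm. Collar radius 21 mm, 27 mm at the foot; a white pointer lug on the foot points away from the arm (-x).
- holder_tip (a point): End of the collar's hold-down arm, 80 mm from the collar's axis, at mid-height, 59 mm above the bench. The arm is 16 mm wide and 10 mm thick; its underside passes 2 mm over a seated block, so it strikes a block that is not home.
- collar (a joint): Angle of the lock collar, rad. 0 = locked: arm along the pocket's +x, over the block, pointer on the red mark. Positive = counter-clockwise from above (arm swung to the pocket's +y side). Starts open at 1.0 to 1.5 and is turned clockwise to lock; it can overrun the mark to -0.6. Friction (about 0.12 N m) holds it where it is left.
- offcut: Dark wood plain offcut, 95 x 46 x 40 mm, not needed; leave alone. Origin: centre of its underside.
- battery: Black tool battery, 85 x 72 mm, 53 mm high; leave alone. Origin: centre of its underside.
- spray: Standing spray can, 60 mm across, 150 mm high; leave alone. Origin: centre of its underside.
- roll: Yellow sandpaper roll standing on end, 70 mm across, 115 mm high; leave alone. Origin: centre of its underside.
- drill: Green cordless drill standing on its battery foot at the left, about 210 mm high; leave alone. Origin: centre of its underside.
Not all that is in view belongs to the job. Of the things shaped like the block, the wooden one is meant.

How it is judged (in metres and radians):
On the way:
1. the block is seated fully home, flat and square, in the pocket while the collar is still open (horizontal distance between block and pocket below 0.004 m and z of block in the frame of pocket between -0.004 and 0.003 m and angle between the x axis of block and the x axis of pocket, either way round below 0.07 rad and angle between block's own z axis and vertical below 0.04 rad and value of joint collar above 0.7 rad), for 0.2 s.
At the end, for the whole second after the job is handed in: The block rests at the pocket's floor (within 4 mm sideways, 3 mm in height), square to the pocket within 0.07 rad and level within 0.04 rad, the collar stands within 0.14 rad of its locked mark, and both are at rest and released (horizontal distance between block and pocket below 0.004 m and z of block in the frame of pocket between -0.004 and 0.003 m and angle between the x axis of block and the x axis of pocket, either way round below 0.07 rad and angle between block's own z axis and vertical below 0.04 rad and value of joint collar between -0.14 and 0.14 rad and linear speed of block below 0.02 m/s and velocity of joint collar between -0.05 and 0.05 rad/s); the robot touches nothing.
It fails at once if the block is dropped (falls free, at more than 0.5 m/s) (linear speed of block above 0.5 m/s and contact force between block and the fingers below 0.05 N).
It fails at once if the offcut, battery, spray can, sandpaper roll or drill is moved by more than 40 mm (distance of any of offcut, battery, spray, roll, drill from where it was at the start of the episode above 0.04 m).
It also fails if it takes over 51 s, if anything falls off the work surface, if the arm or the gripper's body presses on something with over 40 N, if the wrist force passes 120 N, or if a joint passes its speed limit or range.

## Robot

A 6-joint arm with a two-finger parallel gripper is mounted at the origin on the work surface. World frame = base frame: x ahead of the robot, y to its left, z up, the work surface at z = 0. Lengths are in mm, angles in rad, forces in N, time in s.
With the tool pointing down it reaches from about 350 to 975 mm from the base axis. Payload 7.1 kg.
Tool frame: the origin (TCP) lies midway between the tips of the shut fingers; the grasp point (between the pads) lies 19 mm behind it; z points along the fingers, y is the line along which they close (so a half turn about z gives the same grasp; the last joint's range is limited). The gripper opens to 88 mm and grips with 3 to 60 N. Pads are 20 mm wide; open, the fingers measure 115 mm over their backs; the gripper's body (75 mm by 178 mm) begins 61 mm behind the grasp point.
Start: joints at [1.252, 0.423, 1.63, -0, 1.089, -0.019], TCP at [184.549, 597.115, 222.675] pointing down, gripper open.
Joint ranges: [-3, 3], [-0.9, 2.11], [0.09, 2.58], [-1.31, 4.45], [0.11, 2.69], [-2.54, 2.54]. Speed limits (rad/s): [2.39, 2.39, 3.01, 3.14, 3.14, 3.14].

## Interface

Orientations are given as a rotation vector (axis times angle).
In Python, from workcell import get_obs, get_image, camera_params, close_job gives the robot as it stands.
- The arm moves only by the shell command python3 -m creep 'ROWS' [OPENING]. ROWS is a JSON object of lists of equal length, an entry for each row: "delta_pos": the shift along the tool's x, y, z in m, a list of three; "twist": the turn, a rotation vector about the tool's x, y, z in degrees, a list of three. A call has 1 to 20 rows; each row shifts and turns the commanded pose from where the row before left it, along the tool's axes as they then stand; what a row does not reach is not made up. A row lasts 1/12 s, in which the tool goes at most 41.7 mm and 7.16 degrees, less where a joint would pass 70% of its speed; a pose out of reach is approached as far as the arm can. A call with a gripper value outside its range is refused whole. OPENING is the opening, from 0 (shut) to 1 (fully open), set as the call begins (- or left out, the last holds). The fingers move at their own pace and stop on an object; the grip force is fixed at half the most. Time passes only in rows, so rows that do not move let the fingers close. It gives the time, the measured TCP pose, the force, the opening and the grip force at its end, in the units of the state.
- get_obs(): the state, without advancing time (a new reading comes with each control period).
- get_image(name): name is "scene" or "top" or "wrist"; returns (picture, depth): 480x640x3 uint8, red, green, blue; 480x640 float32, mm along the optical axis (not along the pixel's ray), 0 where there is no reading.
- camera_params(name): a dict with "camera_matrix" (3x3 intrinsics, pixels), "k1" (the pictures are not rectified: a ray, as slopes to the right and down, at radius r is drawn at 1 + k1 r^2 times it, then the intrinsics apply), "extrinsics" (4x4, takes a point from camera to world coordinates). Camera axes: x right, y down, z forward; pixel columns grow to the right and rows downward; lengths in mm; the calibration is good to about 2 mm. A picture is of the moment at which its call begins: read the wrist's pose just before it. camera_params takes no time and is no camera call; for the wrist camera it gives the pose at the moment of the call.
- close_job(): hands the job in; it is judged then, once.
The state is a dict: "t": time; "qpos": joint angles; "qvel": joint speeds; "joint_torque": joint torques, N m; "ee_pos": TCP position; "orientation": TCP orientation; "ft_force": force on the tool from outside, world axes, zero at the start; "moment": the same for the moment, N m; "width": finger opening in mm; "grasp_force": force on a finger pad.
Only numpy, scipy, OpenCV 4.12 (cv2) and the standard library are available. Lean on these libraries where they do the work, as an engineer would, in place of code of your own. Each camera call takes 0.05 s, during which the arm holds its last target. There are 200 camera calls.

## Working session

There is one attempt and no reset: what is moved stays moved. The work goes in short steps, Python scripts to look and compute and a shell command to move; the robot and the scene stay as the last step left them, time stands still between calls to the robot, and variables do not carry over. Pictures are saved under pics/ and viewed, at most 10 in all, crops included, and the job is handed in when it is done.

```bash
mkdir -p pics
cat > h.py <<'E'
import numpy as np, cv2
from workcell import get_obs,get_image,camera_params
from scipy.spatial.transform import Rotation as R
def snap(n,tag):
    p=camera_params(n); im,d=get_image(n)
    np.savez(f'pics/{tag}.npz',im=im,d=d,K=p['camera_matrix'],k1=p['k1'],E=p['extrinsics'])
    cv2.imwrite(f'pics/{tag}.png',im[:,:,::-1]); return im,d
def load(tag): return np.load(f'pics/{tag}.npz')
def ray(z,uv):
    K=np.array(z['K'],float); k=float(z['k1'])
    u=cv2.undistortPoints(np.array(uv,float).reshape(-1,1,2),K,np.array([k,0,0,0.]))[:,0]
    return np.c_[u,np.ones(len(u))]
def cloud(z):
    v,u=np.mgrid[:480,:640]; r=ray(z,np.c_[u.ravel(),v.ravel()]); P=r*z['d'].reshape(-1,1)
    E=np.array(z['E']); return (P@E[:3,:3].T+E[:3,3]).reshape(480,640,3)
def onplane(z,uv,h):
    E=np.array(z['E']); r=ray(z,uv)@E[:3,:3].T; s=(h-E[2,3])/r[:,2]; return E[:3,3]+r*s[:,None]
E
python3 - <<'E'
from h import *
snap('top','top0'); snap('scene','scene0')
o=get_obs(); print({k:np.round(v,3) for k,v in o.items()})
z=load('top0'); print(z['K'],z['k1'],z['E'])
E
```

```text
{'t': np.float64(0.1), 'qpos': array([ 1.252,  0.424,  1.631,  0.   ,  1.089, -0.019]), 'qvel': array([-0.001, -0.   , -0.002, -0.002,  0.001, -0.001]), 'joint_torque': array([ 1.0000e-03, -5.4562e+01, -2.7433e+01,  6.5000e-02,  1.9000e-02,
       -0.0000e+00]), 'ee_pos': array([184.418, 596.638, 221.994]), 'orientation': array([-4.690e-01, -3.106e+00,  2.000e-03]), 'ft_force': array([-0.271,  0.602, -0.043]), 'moment': array([0.033, 0.046, 0.035]), 'grasp_force': np.float64(0.0), 'width': np.float64(87.937)}
[[441.7364532    0.         319.11033818]
 [  0.         441.7364532  232.70353563]
 [  0.           0.           1.        ]] -0.01915858561754701 [[ 2.07188067e-02 -9.86686087e-01  1.61311182e-01  3.74732252e+02]
 [-9.99725617e-01 -1.86825492e-02  1.41298971e-02  7.90088378e+01]
 [-1.09280688e-02 -1.61559675e-01 -9.86802436e-01  1.12414083e+03]
 [ 0.00000000e+00  0.00000000e+00  0.00000000e+00  1.00000000e+00]]
```

View pics/top0.png

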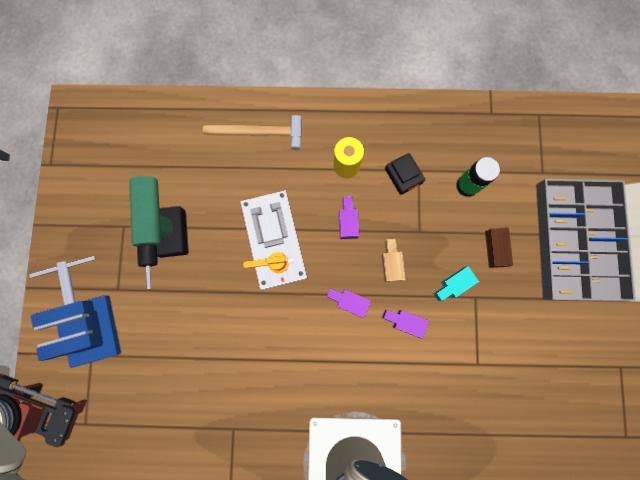

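View pics/scene0.png

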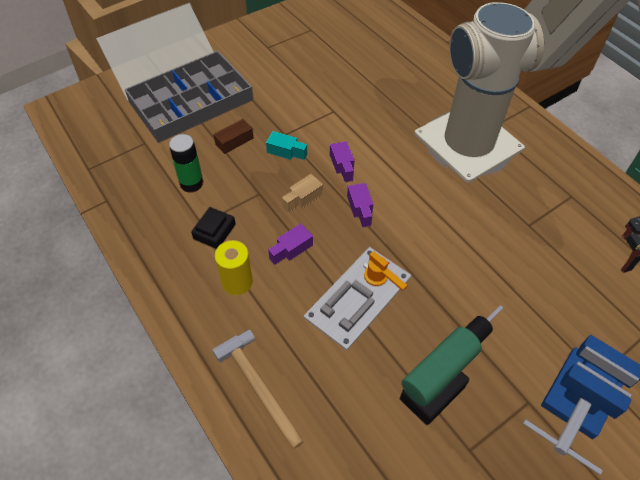

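The top view shows five things shaped like the block: purple at (349,217), (349,302) and (407,323), cyan at (458,284), and pale wood at (394,262). Only the one at (394,262) is wooden, so it fits. The jig is at (273,240), with the orange collar at (277,263) and its arm swung left. The offcut is at (500,247). I'll confirm in one enlarged crop.

Run:
```python
from h import *
z=load('top0'); im=z['im'][180:300,230:420,::-1]
cv2.imwrite('pics/crop1.png',cv2.resize(im,None,fx=4.2,fy=4.2,interpolation=cv2.INTER_CUBIC))
```

```text
(no output)
```

View pics/crop1.png

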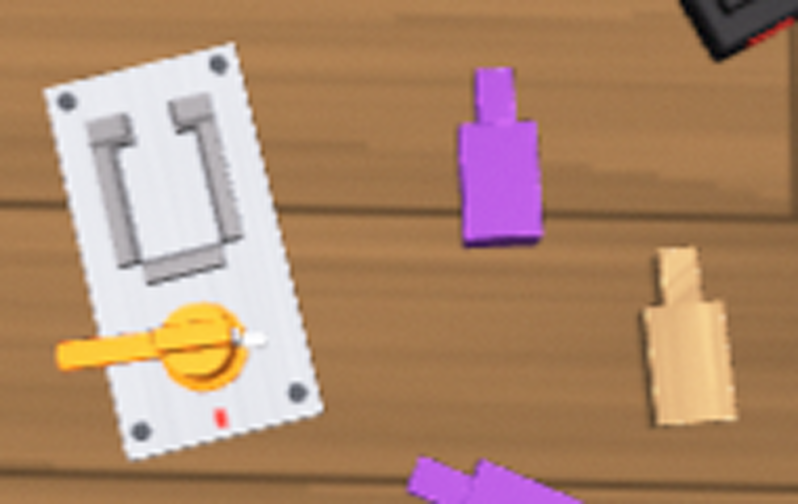

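The crop confirms it: the wood-grained tongued block is at crop (690,340), with its tongue pointing up. The jig base corners are at crop (45,90), (235,43), (322,410) and (130,458). The red mark is at (221,418) and the collar at (203,345), with its arm to the left.

```bash
cat >> h.py <<'E'
def fit(model,pts):
    m=np.array(model,float);p=np.array(pts)[:,:2];mc=m.mean(0);pc=p.mean(0)
    H=(m-mc).T@(p-pc);a=np.arctan2(H[0,1]-H[1,0],H[0,0]+H[1,1])
    Q=np.array([[np.cos(a),-np.sin(a)],[np.sin(a),np.cos(a)]]);t=pc-Q@mc
    return t,a,np.linalg.norm(p-(m@Q.T+t),axis=1)
E
python3 - <<'E'
from h import *
z=load('top0'); f=lambda c:(np.array(c,float)+.5)/4.2-.5+[230,180]
print('jig',fit([[85,60],[85,-60],[-150,-60],[-150,60]],onplane(z,f([[45,90],[235,43],[322,410],[130,458]]),12)))
print('mark',onplane(z,f([[221,418]]),12),'collar',onplane(z,f([[203,340]]),64))
print('block',fit([[68,11],[68,-11],[35,23],[35,-23],[-35,-23],[-35,23]],onplane(z,f([[659,249],[695,249],[644,309],[722,303],[735,418],[655,425]]),40)))
C=cloud(z)
m=(C[...,2]>36)&(C[...,2]<44)&(np.abs(C[...,0]-C[262,394,0])<80)&(np.abs(C[...,1]-C[262,394,1])<60)
q=C[m][:,:2].astype(np.float32);print(len(q),C[m][:,2].mean(),cv2.minAreaRect(q), C[250,270])
o=get_obs();print(R.from_rotvec(o['orientation']).as_matrix().round(3));p=camera_params('wrist')
T=np.eye(4);T[:3,:3]=R.from_rotvec(o['orientation']).as_matrix();T[:3,3]=o['ee_pos'];print((np.linalg.inv(T)@p['extrinsics']).round(3))
E
```

```text
jig (array([570.77107428, 220.56375625]), np.float64(0.26470263105193576), array([1.43109236, 1.12372115, 1.66100362, 1.58694484]))
mark [[436.62918244 185.07094134  12.        ]] collar [[478.10665183 191.96641006  64.        ]]
block (array([472.19284056, -90.0807755 ]), np.float64(0.09704080742557764), array([0.79922215, 1.05584641, 1.0432664 , 1.07797687, 1.45545044,
       1.02086144]))
629 39.98050244331179 ((489.3188171386719, -89.38489532470703), (102.888671875, 46.7606086730957), 6.363180160522461) [509.67525288 218.67226092  12.06760146]
[[-0.955  0.295 -0.   ]
 [ 0.295  0.955 -0.001]
 [ 0.    -0.001 -1.   ]]
[[   0.      -0.963   -0.27    73.794]
 [   1.       0.      -0.      -1.119]
 [   0.      -0.27     0.963 -162.215]
 [   0.       0.       0.       1.   ]]
```

```bash
cat >> h.py <<'E'
def plan(p,yaw=None):
    "twist (deg, tool axes) to tool-down with tool y at yaw, then shift in the tool axes after the twist"
    o=get_obs(); A=R.from_rotvec(o['orientation']); 
    if yaw is None: B=A
    else:
        c,s=np.cos(yaw),np.sin(yaw); B=R.from_matrix(np.array([[s,c,0],[-c,s,0],[0,0,-1.]]))
    d=B.inv().apply(np.array(p)-o['ee_pos'])
    print('twist',(A.inv()*B).as_rotvec(degrees=True).round(2),'shift m',(d/1000).round(4),'len',np.linalg.norm(d).round(1))
E
python3 -c "
from h import *
plan([480,-90,150],1.571+.104)"
```

```text
Traceback (most recent call last):
  File "h.py", line 28, in plan
    c,s=np.cos(yaw),np.sin(yaw); B=R.from_matrix(np.array([[s,c,0],[-c,s,0],[0,0,-1.]]))
                                   ~~~~~~~~~~~~~^^^^^^^^^^^^^^^^^^^^^^^^^^^^^^^^^^^^^^^^
  File "scipy/spatial/transform/_rotation.pyx", line 1143, in scipy.spatial.transform._rotation.Rotation.from_matrix
ValueError: Non-positive determinant (left-handed or null coordinate frame) in rotation matrix 0: [[ 0.99457571 -0.10401519  0.        ]
 [ 0.10401519  0.99457571  0.        ]
 [ 0.          0.         -1.        ]].
```

```bash
sed -i 's/\[\[s,c,0\],\[-c,s,0\]/[[-s,c,0],[c,s,0]/' h.py
python3 -c "
from h import *
plan([480,-90,150],1.571+.104)"
```

```text
twist [-8.000e-02 -2.000e-02 -2.315e+01] shift m [-0.2226 -0.7137  0.072 ] len 751.0
```

```bash
python3 -m creep '{"delta_pos":[[0,0,0],[0,0,0],[0,0,0],[0,0,0],[-0.011,-0.0357,0],[-0.011,-0.0357,0],[-0.011,-0.0357,0],[-0.011,-0.0357,0],[-0.011,-0.0357,0],[-0.011,-0.0357,0],[-0.011,-0.0357,0],[-0.011,-0.0357,0],[-0.011,-0.0357,0],[-0.011,-0.0357,0]],"twist":[[0,0,-5.8],[0,0,-5.8],[0,0,-5.8],[0,0,-5.8],[0,0,0],[0,0,0],[0,0,0],[0,0,0],[0,0,0],[0,0,0],[0,0,0],[0,0,0],[0,0,0],[0,0,0]]}' 1
python3 -c "
from h import *
plan([480,-90,150],1.571+.104)"
```

```text
t: 1.27
ee_pos: [331.5, 251.8, 222.6]
orientation: [0.166, -3.137, 0.0]
ft_force: [0.6, -0.0, 0.8]
width: 88.3
grasp_force: 0.0
twist [-0.01 -0.01  0.08] shift m [-0.1122 -0.3554  0.0726] len 379.7
```

```bash
python3 -m creep '{"delta_pos":[[-0.0112,-0.0355,0.007],[-0.0112,-0.0355,0.007],[-0.0112,-0.0355,0.007],[-0.0112,-0.0355,0.007],[-0.0112,-0.0355,0.007],[-0.0112,-0.0355,0.007],[-0.0112,-0.0355,0.007],[-0.0112,-0.0355,0.007],[-0.0112,-0.0355,0.007],[-0.0112,-0.0355,0.009],[0,0,0],[0,0,0]],"twist":[[0,0,0],[0,0,0],[0,0,0],[0,0,0],[0,0,0],[0,0,0],[0,0,0],[0,0,0],[0,0,0],[0,0,0],[0,0,0],[0,0,0]]}'
python3 - <<'E'
from h import *
snap('wrist','w1'); z=load('w1'); C=cloud(z)
m=(C[...,2]>36)&(C[...,2]<43)&(np.abs(C[...,0]-485)<80)&(np.abs(C[...,1]+90)<60)&(z['d']>0)
q=C[m][:,:2].astype(np.float32); r=cv2.minAreaRect(q); print(m.sum(),C[m][:,2].mean(),r,np.argwhere(m).min(0),np.argwhere(m).max(0))
E
```

```text
t: 2.27
ee_pos: [479.9, -89.1, 149.9]
orientation: [0.159, -3.136, -0.001]
ft_force: [0.5, -0.0, -0.3]
width: 88.0
grasp_force: 0.0
5696 40.14087367974554 ((489.40460205078125, -89.62295532226562), (103.22225952148438, 46.1209602355957), 5.950449466705322) [187 290] [307 347]
```

View pics/w1.png

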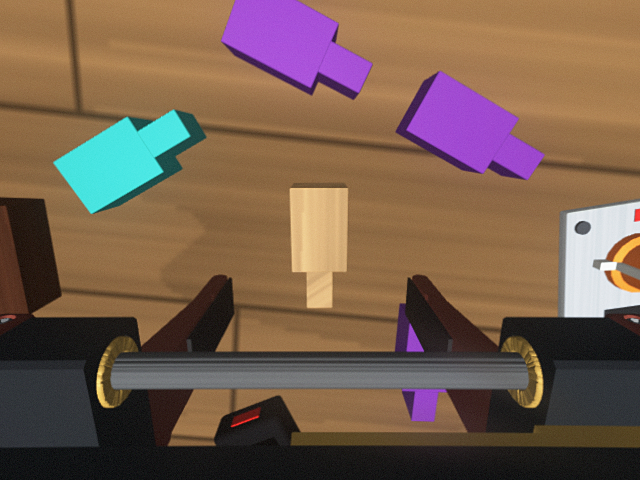

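The wrist view shows the block at (319,245) with its tongue at (319,290), between the open fingers. It lies at about (473,-91), yaw 0.104.

```bash
python3 -c "
from h import *
plan([482.9,-90.3,20],1.571+.104)"
```

```text
twist [ 0.04 -0.09 -0.06] shift m [-0.0033 -0.0027  0.1301] len 130.2
```

```bash
python3 -m creep '{"delta_pos":[[-0.003,-0.002,0.02],[0,0,0.03],[0,0,0.03],[0,0,0.025],[0,0,0.015],[0,0,0.01],[0,0,0],[0,0,0]],"twist":[[0,0,0],[0,0,0],[0,0,0],[0,0,0],[0,0,0],[0,0,0],[0,0,0],[0,0,0]]}'
python3 -m creep '{"delta_pos":[[0,0,0],[0,0,0],[0,0,0],[0,0,0],[0,0,0],[0,0,0],[0,0,0],[0,0,0]],"twist":[[0,0,0],[0,0,0],[0,0,0],[0,0,0],[0,0,0],[0,0,0],[0,0,0],[0,0,0]]}' 0
python3 -c "
from h import *
plan([482.9,-90.3,20],1.571+.104)"
```

```text
t: 2.98
ee_pos: [483.1, -88.5, 21.0]
orientation: [0.167, -3.137, -0.0]
ft_force: [-0.0, 0.1, 0.7]
width: 87.9
grasp_force: 0.0
t: 3.65
ee_pos: [483.3, -89.4, 20.8]
orientation: [-0.165, 3.137, -0.0]
ft_force: [-1.1, 0.4, 3.1]
width: 45.6
grasp_force: 30.0
twist [-0.    0.01  0.05] shift m [ 0.0005 -0.0008  0.0008] len 1.3
```

```bash
python3 -m creep '{"delta_pos":[[0,0,-0.01],[0,0,-0.02],[0,0,-0.025],[0,0,-0.03],[0,0,-0.03],[0,0,-0.015],[0,0,0],[0,0,0]],"twist":[[0,0,0],[0,0,0],[0,0,0],[0,0,-3],[0,0,-3],[0,0,-3.2],[0,0,0],[0,0,0]]}'
python3 -c "
from h import *
plan([571+87,220.5+24,150],1.571+.265)"
```

```text
t: 4.32
ee_pos: [483.5, -89.4, 151.5]
orientation: [-0.413, 3.112, -0.001]
ft_force: [0.1, -1.2, -1.2]
width: 46.0
grasp_force: 30.0
twist [-0.05  0.11 -0.07] shift m [-0.2559  0.2765  0.0015] len 376.7
```

```bash
python3 -m creep '{"delta_pos":[[-0.011,0.012,0],[-0.0213,0.023,0],[-0.0213,0.023,0],[-0.0213,0.023,0],[-0.0213,0.023,0],[-0.0213,0.023,0],[-0.0213,0.023,0],[-0.0213,0.023,0],[-0.0213,0.023,0],[-0.0213,0.023,0],[-0.0213,0.023,0],[-0.0213,0.023,0],[-0.0105,0.0115,0],[0,0,0],[0,0,0],[0,0,0]],"twist":[[0,0,0],[0,0,0],[0,0,0],[0,0,0],[0,0,0],[0,0,0],[0,0,0],[0,0,0],[0,0,0],[0,0,0],[0,0,0],[0,0,0],[0,0,0],[0,0,0],[0,0,0],[0,0,0]]}'
python3 - <<'E'
from h import *
snap('wrist','w2'); z=load('w2'); C=cloud(z); g=z['d']>0
J=np.array([571,220.5])
d=np.linalg.norm(C[...,:2]-J,axis=2)
for lo,hi,rr in ((26.5,29.5,75),(10,14,175)):
    m=g&(C[...,2]>lo)&(C[...,2]<hi)&(d<rr); print(m.sum(),C[m][:,2].mean(),cv2.minAreaRect(C[m][:,:2].astype(np.float32)))
o=get_obs();print(o['ee_pos'],o['orientation'])
T=np.eye(4);T[:3,:3]=R.from_rotvec(o['orientation']).as_matrix();T[:3,3]=o['ee_pos']
L=(C-T[:3,3])@T[:3,:3]
m=g&(np.abs(L[...,2]+20)<12)&(np.abs(L[...,1])<40)&(np.abs(L[...,0])<90); print('held',m.sum(),L[m].min(0),L[m].max(0))
E
```

```text
t: 5.65
ee_pos: [656.0, 243.5, 148.7]
orientation: [0.414, -3.111, 0.002]
ft_force: [0.6, -0.5, -0.8]
width: 45.7
grasp_force: 30.0
5188 28.016338519473866 ((560.7973022460938, 218.12619018554688), (128.58445739746094, 77.15138244628906), 15.198478698730469)
21633 12.149053497720633 ((567.4640502929688, 219.59136962890625), (174.70787048339844, 120.39481353759766), 15.30216121673584)
[656.26661869 243.27594573 149.25398164] [ 4.13765478e-01 -3.11144176e+00  1.23709532e-03]
held 16919 [-57.58311159 -33.02234401 -31.99396803] [46.04726779 31.82747482 -8.0268215 ]
```

View pics/w2.png

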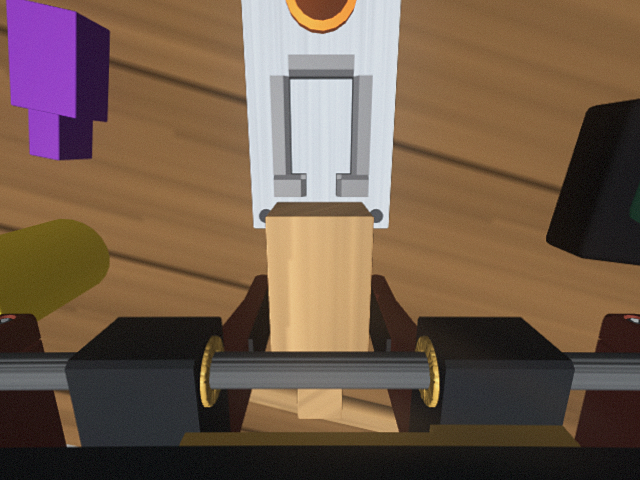

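The jig pocket is clear at (322,130), slot toward the bottom. The held block's rear edge is at row 215, columns 266–373, square in the fingers.

Run:
```python
from h import *
z=load('w2'); C=cloud(z); g=z['d']>0
J=np.array([570,220.3]);a=.266;Q=np.array([[np.cos(a),-np.sin(a)],[np.sin(a),np.cos(a)]])
P=(C[...,:2]-J)@Q
m=g&(abs(C[...,2]-28)<1.2)&(abs(P[...,0])<58)&(abs(P[...,1])<45)
print('walls',P[m].min(0),P[m].max(0),np.percentile(P[m],[.5,99.5],axis=0),cv2.minAreaRect(C[m][:,:2].astype(np.float32)))
o=get_obs();B=R.from_rotvec(o['orientation']).as_matrix();print(o['ee_pos'])
L=(C-o['ee_pos'])@B
b=g&(abs(L[...,2]+20)<3)&(abs(L[...,1])<26)&(L[...,0]>5)&(L[...,0]<60)
print('top',L[b][:,2].mean(),cv2.minAreaRect(L[b][:,:2].astype(np.float32)),L[b].min(0),L[b].max(0))
print('tilt',np.linalg.lstsq(np.c_[L[b][:,:2],np.ones(b.sum())],L[b][:,2],rcond=None)[0])
print('tool yaw',np.arctan2(B[1,1],B[0,1]))
plan([0,0,0],np.pi/2+a)
```

```text
walls [-49.96108217 -38.30123303] [54.8515459  38.88089138] [[-49.72506387 -37.98814131]
 [ 54.70575383  38.59334273]] ((572.2767944335938, 221.2447509765625), (104.79352569580078, 77.15138244628906), 15.198478698730469)
[656.26661869 243.27594573 149.25398164]
top -18.749257055194413 ((25.4744930267334, -0.05384254455566406), (40.93281936645508, 51.830963134765625), 0.0007761081214994192) [  5.00801253 -25.96950536 -22.99694403] [ 45.94099021  25.86146638 -17.0051518 ]
tilt [ 3.71165470e-03  1.90939201e-04 -1.88456865e+01]
tool yaw 1.8352093894239054
twist [-0.02 -0.16 -0.09] shift m [ 0.6971 -0.0622  0.1493] len 715.6
```

```bash
python3 -c "
from h import *
plan([580.4,223.4,75],np.pi/2+.266)"
```

```text
twist [-0.02 -0.16 -0.09] shift m [0.0784 0.0008 0.0743] len 108.0
```

```bash
python3 -m creep '{"delta_pos":[[0.01,0,0],[0.02,0.0004,0],[0.02,0.0004,0],[0.02,0,0],[0.0084,0,0.004],[0,0,0.02],[0,0,0.02],[0,0,0.02],[0,0,0.01],[0,0,0],[0,0,0],[0,0,0]],"twist":[[0,0,0],[0,0,0],[0,0,0],[0,0,0],[0,0,0],[0,0,0],[0,0,0],[0,0,0],[0,0,0],[0,0,0],[0,0,0],[0,0,0]]}'
python3 - <<'E'
from h import *
snap('wrist','w3')
for i in range(3): plan([580.4,223.4,33],np.pi/2+.266); camera=get_image('top')
E
```

```text
t: 6.7
ee_pos: [582.4, 224.8, 77.5]
orientation: [-0.415, 3.113, 0.0]
ft_force: [-0.4, 0.4, -0.9]
width: 46.0
grasp_force: 30.0
twist [ 0.01  0.11 -0.03] shift m [ 0.0025 -0.001   0.0448] len 44.9
twist [ 0.01  0.12 -0.03] shift m [ 0.0025 -0.0011  0.0449] len 45.0
twist [ 0.01  0.11 -0.02] shift m [ 0.0024 -0.0011  0.0449] len 44.9
```

View pics/w3.png

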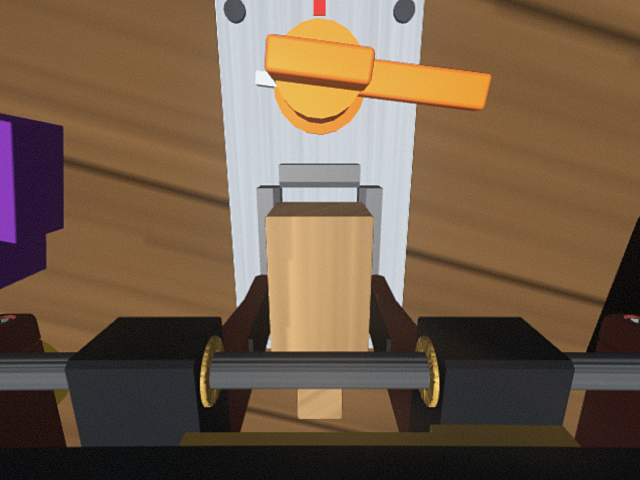

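The block hangs over the pocket, with its rear edge at (320,204) and the back wall at (320,175). The collar is at (318,80), its arm to the right (pocket +y side), so it's still open. I'll check the offset in the tool frame, where pose-reading noise cancels.

Run:
```python
from h import *
for t in ('w2','w3'):
    z=load(t); C=cloud(z); g=z['d']>0; E=np.array(z['E'])
    X=np.array([[0,-.963,-.27,73.794],[1,0,0,-1.119],[0,-.27,.963,-162.215],[0,0,0,1]]); X[:3,:3]=R.from_matrix(X[:3,:3]).as_matrix()
    L=(C-E[:3,3])@E[:3,:3]@X[:3,:3].T+X[:3,3]
    H=C[...,2]
    m=g&(abs(H-28)<1.2)&(abs(L[...,1])<45)&(L[...,0]>0)&(L[...,0]<150 if t=='w2' else L[...,0]<66)
    if t=='w2': m&=L[...,0]<142
    P=L[m]; print(t,'walls tool',np.percentile(P[:,:2],[.3,99.7],axis=0).round(2),'rect',cv2.minAreaRect(P[:,:2].astype(np.float32)))
    s=g&(abs(H-12)<1.5)&(abs(L[...,1])<66)&(abs(L[...,0]-70)<150); P=L[s]
    print('base',cv2.minAreaRect(P[:,:2].astype(np.float32)))
    c=g&(abs(L[...,2]+19)<4)&(abs(L[...,1])<25)&(L[...,0]>5)&(L[...,0]<60);P=L[c];print('block back',np.percentile(P[:,0],99.7),P[:,1].min(),P[:,1].max())
E=0
C=cloud(load('w3'));m=(abs(C[...,2]-86)<2)&(np.linalg.norm(C[...,:2]-[479,195.7],axis=2)<35);r=cv2.minAreaRect(C[m][:,:2].astype(np.float32));print('fin',m.sum(),r,C[m].mean(0))
m=(abs(C[...,2]-64)<2)&(np.linalg.norm(C[...,:2]-[479,195.7],axis=2)<95);r=cv2.minAreaRect(C[m][:,:2].astype(np.float32));print('arm',r)
```

```text
w2 walls tool [[ 33.18 -38.04]
 [137.75  38.67]] rect ((85.49485778808594, 0.3097801208496094), (77.15145111083984, 104.79176330566406), 89.97640991210938)
base ((90.50850677490234, 0.009944915771484375), (119.95418548583984, 174.7897491455078), 89.82707977294922)
block back 45.03079579564099 -24.844756710511355 24.979943809048628
w3 walls tool [[  0.41 -39.44]
 [ 62.03  37.42]] rect ((31.039541244506836, -1.0119667053222656), (62.02418518066406, 77.1414566040039), 0.04452233761548996)
base ((40.20161437988281, -1.3337326049804688), (120.12364959716797, 225.54190063476562), 89.9714126586914)
block back 45.08835080904353 -24.951549323392047 24.9936204996258
fin 4156 ((479.096923828125, 195.6842041015625), (14.43789291381836, 44.139591217041016), 8.515024185180664) [479.26714824 195.67632866  85.99531171]
arm ((492.8424072265625, 229.68101501464844), (83.97782135009766, 99.89096069335938), 12.881009101867676)
```

```bash
python3 -m creep '{"delta_pos":[[0.0017,-0.0011,0],[0,0,0.008],[0,0,0.008],[0,0,0.006],[0,0,0.005],[0,0,0.003],[0,0,0.003],[0,0,0.002],[0,0,0],[0,0,0],[0,0,0]],"twist":[[0,0,0],[0,0,0],[0,0,0],[0,0,0],[0,0,0],[0,0,0],[0,0,0],[0,0,0],[0,0,0],[0,0,0],[0,0,0]]}'
python3 -c "
from h import *
plan([580.4,223.4,33.3],np.pi/2+.266);print(get_obs()['moment'])"
```

```text
t: 7.82
ee_pos: [580.5, 223.4, 41.9]
orientation: [-0.416, 3.113, 0.0]
ft_force: [0.4, -0.4, -1.0]
width: 45.7
grasp_force: 30.0
twist [ 0.    0.03 -0.02] shift m [0.     0.0001 0.0086] len 8.6
[-0.01886228 -0.0160912  -0.04029196]
```

Block bottom is about 8 mm off the floor and inside the walls, with no contact force. Going down gently.

```bash
python3 -m creep '{"delta_pos":[[0,0,0.002],[0,0,0.002],[0,0,0.0015],[0,0,0.001],[0,0,0.001],[0,0,0.0005],[0,0,0],[0,0,0]],"twist":[[0,0,0],[0,0,0],[0,0,0],[0,0,0],[0,0,0],[0,0,0],[0,0,0],[0,0,0]]}'
```

```text
t: 8.48
ee_pos: [580.3, 223.3, 33.7]
orientation: [-0.416, 3.114, -0.0]
ft_force: [0.5, 0.4, -1.2]
width: 45.5
grasp_force: 30.0
```

```bash
python3 -m creep '{"delta_pos":[[0,0,0.0005],[0,0,0.0005],[0,0,0.0005],[0,0,0],[0,0,0]],"twist":[[0,0,0],[0,0,0],[0,0,0],[0,0,0],[0,0,0]]}'
```

```text
t: 8.9
ee_pos: [580.3, 223.3, 32.9]
orientation: [-0.416, 3.114, 0.0]
ft_force: [-2.0, 0.1, 5.2]
width: 45.9
grasp_force: 30.0
```

```bash
python3 -m creep '{"delta_pos":[[0,0,0],[0,0,0],[0,0,0],[0,0,0],[0,0,0]],"twist":[[0,0,0],[0,0,0],[0,0,0],[0,0,0],[0,0,0]]}' 1
python3 -m creep '{"delta_pos":[[0,0,-0.01],[0,0,-0.02],[0,0,-0.03],[0,0,-0.03],[0,0,-0.03],[0,0,0],[0,0,0]],"twist":[[0,0,0],[0,0,0],[0,0,0],[0,0,0],[0,0,0],[0,0,0],[0,0,0]]}'
python3 - <<'E'
from h import *
snap('wrist','w4'); z=load('w4'); C=cloud(z)
m=(abs(C[...,2]-52)<6)&(np.linalg.norm(C[...,:2]-[580,223],axis=2)<85)&(z['d']>0)
import numpy as np
a=.266;P=(C[...,:2]-[570.4,220.7])@np.array([[np.cos(a),-np.sin(a)],[np.sin(a),np.cos(a)]])
b=m&(abs(P[...,1])<20)&(abs(P[...,0])<33)
print('top',C[b][:,2].mean(),C[b][:,2].std(),np.linalg.lstsq(np.c_[P[b],np.ones(b.sum())],C[b][:,2],rcond=None)[0])
m=(abs(C[...,2]-52)<2.5)&(abs(P[...,1])<30)&(P[...,0]>-45)&(P[...,0]<80);print(cv2.minAreaRect(C[m][:,:2].astype(np.float32)))
w=(abs(C[...,2]-28)<1.2)&(abs(P[...,1])<45)&(P[...,0]>-58)&(P[...,0]<60);print(cv2.minAreaRect(C[w][:,:2].astype(np.float32)))
m=(abs(C[...,2]-86)<2)&(np.linalg.norm(C[...,:2]-[479,195.7],axis=2)<35);print('fin',cv2.minAreaRect(C[m][:,:2].astype(np.float32)))
plan([479.1,195.7,130],.266+1.453-np.pi/2)
E
```

```text
t: 9.32
ee_pos: [580.2, 223.3, 32.1]
orientation: [0.416, -3.114, 0.0]
ft_force: [-0.3, -0.7, -0.2]
width: 75.5
grasp_force: 0.0
t: 9.9
ee_pos: [581.6, 223.8, 154.9]
orientation: [-0.416, 3.109, 0.002]
ft_force: [0.1, 0.9, -0.2]
width: 87.8
grasp_force: 0.0
top 52.16967046225347 0.6607260782044108 [ 2.41709297e-04 -7.93732279e-04  5.21699994e+01]
((586.3409423828125, 224.238525390625), (103.21585845947266, 46.08604431152344), 15.389608383178711)
((572.61083984375, 221.36318969726562), (105.04063415527344, 77.1228256225586), 15.21088695526123)
fin ((479.22576904296875, 195.90855407714844), (13.922370910644531, 43.73291015625), 8.519187927246094)
twist [7.000e-02 6.000e-02 9.673e+01] shift m [-0.0124 -0.1042  0.023 ] len 107.5
```

View pics/w4.png

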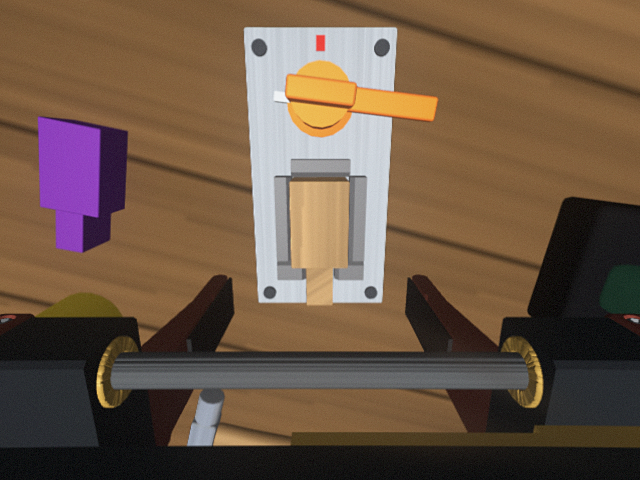

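The block is home: its top is at 52.2 mm, level, and 15.4° against the jig's 15.2°. In the view it sits at (320,225) in the pocket, with the collar fin at (320,90). Next is the collar.

```bash
python3 -m creep '{"delta_pos":[[0,0,0],[0,0,0],[0,0,0],[0,0,0],[0,0,0],[0,0,0],[0,0,0],[0,0,0],[0,0,0],[0,0,0],[0,0,0],[0,0,0],[0,0,0],[0,0,0],[-0.003,-0.026,0],[-0.003,-0.026,0],[-0.003,-0.026,0],[-0.0034,-0.0262,0],[0,0,0],[0,0,0]],"twist":[[0,0,6.9],[0,0,6.9],[0,0,6.9],[0,0,6.9],[0,0,6.9],[0,0,6.9],[0,0,6.9],[0,0,6.9],[0,0,6.9],[0,0,6.9],[0,0,6.9],[0,0,6.9],[0,0,6.9],[0,0,6.9],[0,0,0],[0,0,0],[0,0,0],[0,0,0],[0,0,0],[0,0,0]]}'
python3 -c "
from h import *
plan([479.2,195.8,68],.266+1.453-np.pi/2)"
```

```text
t: 11.62
ee_pos: [477.4, 194.9, 151.1]
orientation: [-2.047, -2.381, 0.004]
ft_force: [0.1, 0.1, 0.8]
width: 87.8
grasp_force: 0.0
twist [-0.16  0.04  0.14] shift m [0.0007 0.002  0.0831] len 83.1
```

```bash
python3 -m creep '{"delta_pos":[[0.0007,0.0018,0.01],[0,0,0.02],[0,0,0.02],[0,0,0.015],[0,0,0.01],[0,0,0.008],[0,0,0],[0,0,0]],"twist":[[0,0,0],[0,0,0],[0,0,0],[0,0,0],[0,0,0],[0,0,0],[0,0,0],[0,0,0]]}'
python3 -m creep '{"delta_pos":[[0,0,0],[0,0,0],[0,0,0],[0,0,0],[0,0,0],[0,0,0],[0,0,0],[0,0,0],[0,0,0],[0,0,0]],"twist":[[0,0,0],[0,0,0],[0,0,0],[0,0,0],[0,0,0],[0,0,0],[0,0,0],[0,0,0],[0,0,0],[0,0,0]]}' 0
python3 -c "
from h import *
plan([479.2,195.8,68],.266-np.pi/2);o=get_obs();print(o['moment'],o['qpos'])"
```

```text
t: 12.28
ee_pos: [481.0, 196.4, 68.7]
orientation: [-2.048, -2.382, 0.001]
ft_force: [-1.3, -0.1, 0.3]
width: 87.9
grasp_force: 0.0
t: 13.12
ee_pos: [480.7, 196.4, 69.2]
orientation: [2.048, 2.382, -0.0]
ft_force: [0.6, 0.4, 0.3]
width: 24.5
grasp_force: 0.0
twist [ 0.    0.   83.38] shift m [-0.0016  0.0002  0.0012] len 2.0
[-0.05898813  0.03907807  0.02471725] [ 3.64922879e-01  5.08298487e-01  1.95214725e+00 -4.46486781e-05
  6.81182041e-01  2.14412230e-01]
```

```bash
python3 -m creep '{"delta_pos":[[0,-0.0012,0],[0,0,0],[0,0,0],[0,0,0],[0,0,0],[0,0,0]],"twist":[[0,0,0],[0,0,0],[0,0,0],[0,0,0],[0,0,0],[0,0,0]]}' 0
python3 -c "
from h import *
plan([479.2,195.8,68],.266-np.pi/2);o=get_obs();print(o['moment'])"
```

```text
t: 13.62
ee_pos: [479.5, 196.2, 69.1]
orientation: [-2.048, -2.382, 0.0]
ft_force: [0.3, -0.0, -0.9]
width: 13.5
grasp_force: 30.0
twist [-0.    0.   83.38] shift m [-0.0004  0.0003  0.0011] len 1.2
[-0.04028354 -0.0065208  -0.08885476]
```

```bash
python3 -m creep '{"delta_pos":[[0,0,0],[0,0,0],[0,0,0],[0,0,0],[0,0,0],[0,0,0],[0,0,0],[0,0,0],[0,0,0],[0,0,0],[0,0,0],[0,0,0]],"twist":[[0,0,3],[0,0,5],[0,0,5],[0,0,5],[0,0,5],[0,0,5],[0,0,5],[0,0,5],[0,0,5],[0,0,5],[0,0,0],[0,0,0]]}' 
python3 -c "
from h import *
plan([479.2,195.8,68],.266-np.pi/2);o=get_obs();print(o['moment'])"
```

```text
t: 14.62
ee_pos: [479.1, 196.3, 69.1]
orientation: [-2.838, -1.346, 0.001]
ft_force: [-2.1, 0.7, 0.8]
width: 14.0
grasp_force: 30.0
twist [-3.000e-02  5.000e-02  3.551e+01] shift m [-0.      0.0005  0.0011] len 1.2
[ 0.20231732  0.47672133 -0.06796747]
```

```bash
python3 -m creep '{"delta_pos":[[0,0,0],[0,0,0],[0,0,0],[0,0,0],[0,0,0],[0,0,0],[0,0,0],[0,0,0],[0,0,0],[0,0,0]],"twist":[[0,0,5],[0,0,5],[0,0,5],[0,0,5],[0,0,5],[0,0,5],[0,0,3],[0,0,2.5],[0,0,0],[0,0,0]]}' 
python3 -m creep '{"delta_pos":[[0,0,0],[0,0,0],[0,0,0],[0,0,0],[0,0,0],[0,0,0]],"twist":[[0,0,0],[0,0,0],[0,0,0],[0,0,0],[0,0,0],[0,0,0]]}' 1
python3 -m creep '{"delta_pos":[[0,0,-0.01],[0,0,-0.02],[0,0,-0.03],[0,0,-0.03],[0,0,-0.03],[0,0,-0.01],[0,0,0],[0,0,0],[0,0,0]],"twist":[[0,0,0],[0,0,0],[0,0,0],[0,0,0],[0,0,0],[0,0,0],[0,0,0],[0,0,0],[0,0,0]]}'
python3 - <<'E'
from h import *
snap('wrist','w5'); z=load('w5'); C=cloud(z)
m=(abs(C[...,2]-86)<2.5)&(np.linalg.norm(C[...,:2]-[479,195.7],axis=2)<40);print('fin',m.sum(),cv2.minAreaRect(C[m][:,:2].astype(np.float32)))
snap('top','t5'); z=load('t5')
cv2.imwrite('pics/t5c.png',cv2.resize(z['im'][175:305,225:325,::-1],None,fx=4.5,fy=4.5,interpolation=cv2.INTER_CUBIC))
C=cloud(z);m=(abs(C[...,2]-86)<5)&(np.linalg.norm(C[...,:2]-[479,195.7],axis=2)<40);print('fin',m.sum(),m.sum() and cv2.minAreaRect(C[m][:,:2].astype(np.float32)))
E
```

```text
t: 15.45
ee_pos: [478.9, 196.5, 69.1]
orientation: [-3.113, -0.417, 0.002]
ft_force: [-4.0, 4.1, 1.2]
width: 13.9
grasp_force: 30.0
t: 15.95
ee_pos: [479.7, 196.1, 69.2]
orientation: [3.114, 0.414, 0.0]
ft_force: [-0.7, -0.3, 0.3]
width: 50.3
grasp_force: 0.0
t: 16.7
ee_pos: [478.6, 195.8, 197.9]
orientation: [3.114, 0.413, -0.003]
ft_force: [0.1, -0.0, 1.3]
width: 87.5
grasp_force: 0.0
fin 864 ((479.299072265625, 195.5039825439453), (44.02061462402344, 13.783150672912598), 15.461114883422852)
fin 46 ((471.33087158203125, 191.70706176757812), (26.025869369506836, 14.560872077941895), 1.7320533990859985)
```

View pics/w5.png

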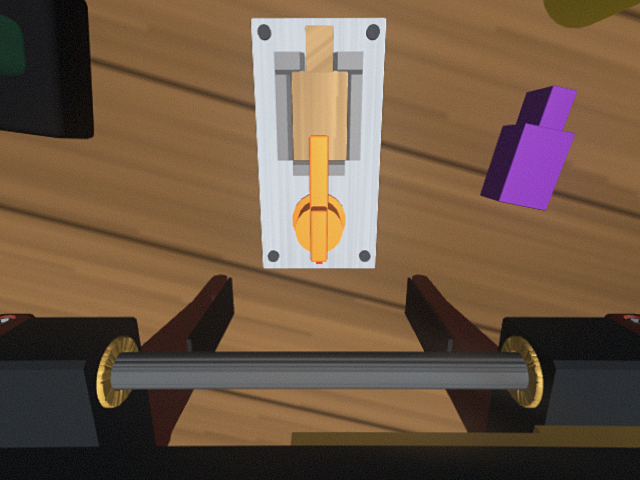

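The arm lies over the block along the centre line, from (319,225) to (319,135). The pointer is at the red mark (319,262), and the fin is at 15.5° against the jig's 15.2°. The block is still in the pocket and the gripper is clear, so I'm handing in.

Run:
```python
from h import *
C=cloud(load('w5'));a=.266;P=(C[...,:2]-[570.4,220.7])@np.array([[np.cos(a),-np.sin(a)],[np.sin(a),np.cos(a)]])
m=(abs(C[...,2]-52)<3)&(abs(P[...,1])<30)&(P[...,0]>-45)&(P[...,0]<80);print(C[m][:,2].mean(),cv2.minAreaRect(C[m][:,:2].astype(np.float32)))
from workcell import close_job
print(close_job())
```

```text
52.1727179883424 ((586.8815307617188, 223.8900604248047), (102.31592559814453, 45.90977096557617), 15.253849983215332)
the job is handed in; nothing more can be done
None
```

The block is seated flat and square in the pocket, the collar is turned to its locked mark and released, and the job was handed in at about 17 s; the hand-in returned no verdict.

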